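# Tip two instrument cases onto their backs and push the stamped one past the dispatch line

## Robot

A 7-joint arm with a two-finger parallel gripper is mounted at the origin on a cart in front of the work surface, level with it; the furniture and walls round the work are solid. World frame = base frame: x ahead of the robot, y to its left, z up, the work surface at z = 0. Lengths are in m, angles in rad, forces in N, time in s.
With the tool pointing down it reaches from about 0.425 to 0.875 m from the base axis. Payload 8.4 kg.
Tool frame: the origin (TCP) lies at the centre of the arm's flange, where the gripper is bolted on; the fingertips stand 173 mm ahead of it and the grasp point (between the pads) lies 155 mm ahead of it (bot.nose_length is the distance from the TCP to the fingertips, in m); z points along the fingers, y is the line along which they close (so a half turn about z gives the same grasp; the last joint's range is limited). The gripper opens to 85 mm and grips with 20 to 120 N. Pads are 22 mm wide; open, the fingers measure 114 mm over their backs; the gripper's body (76 mm by 85 mm) begins 54 mm behind the grasp point. The pads swing forward as they close: fully open they stand 13 mm farther back than shut.
Start: joints at [-1.342, 0.333, 0.04, 1.465, -0.013, 1.343, -0.059], TCP at [0.209, 0.615, 0.405] pointing down, gripper open.
Joint ranges: [-2.58, 2.58], [-0.38, 2.09], [-1.3, 1.39], [0.25, 2.4], [-1.5, 4.64], [0.08, 2.09], [-2.65, 2.65]. Speed limits (rad/s): [2.22, 2.22, 2.79, 2.79, 3.14, 3.14, 3.14].

## Interface

Orientations are given as a unit quaternion [x, y, z, w].
In Python, from workcell import bot gives the robot as it stands.
- The arm moves only by the tool play_rows, never from a script. Its argument "motion" is a list of rows, each a list of 7 numbers: the shift along the tool's x, y, z in cm, then the turn, a rotation vector about the tool's x, y, z in rad, then the opening, from 0 (shut) to 1 (fully open). A call has 1 to 5 rows; each row shifts and turns the commanded pose from where the row before left it, along the tool's axes as they then stand; what a row does not reach is not made up. A row lasts 1/8 s, in which the tool goes at most 62.5 mm and 10.7 degrees, less where a joint would pass 70% of its speed; a pose out of reach is approached as far as the arm can. A call is refused whole if a number of a shift passes 6.25 or a number of a turn 0.188, either way. A call with a gripper value outside its range is refused whole. The fingers move at their own pace and stop on an object; "squeeze" is the grip in N (left out, the last holds). Time passes only in rows, so rows that do not move let the fingers close. It gives the time, the measured TCP pose, the force, the opening and the grip force at its end, in the units of the state.
- bot.state(): the state, without advancing time (a new reading comes with each control period).
- bot.read_camera(name): name is "scene" or "top" or "wrist"; returns the picture (400x640x3 uint8, blue, green, red); there is no depth.
- bot.camera_model(name): a dict with "fov_y" (degrees; the focal length in pixels is half the picture's height over the tangent of half this angle, whatever the lens; pixels are square), "cx", "cy" (the principal point, pixels), "D" ([k1, k2, p1, p2, k3] as OpenCV has them; the pictures are not rectified), "R" (3x3) and "t" (3): a world point X has camera coordinates R X + t. Camera axes: x right, y down, z forward; pixel columns grow to the right and rows downward; lengths in m; the calibration is good to about 2 mm. A picture is of the moment at which its call begins: read the wrist's pose just before it. camera_model takes no time and is no camera call; for the wrist camera it gives the pose at the moment of the call.
- bot.sign_off(): hands the job in; it is judged then, once.
The state is a dict: "t": time; "q": joint angles; "qvel": joint speeds; "joint_torque": joint torques, N m; "position": TCP position; "eef_rot": TCP orientation; "force": force on the tool from outside, world axes, zero at the start; "torque": the same for the moment, N m; "finger_gap": finger opening in m; "finger_force": force on a finger pad.
Only numpy, scipy, OpenCV 4.12 (cv2) and the standard library are available. Lean on these libraries where they do the work, as an engineer would, in place of code of your own. Each camera call takes 0.05 s, during which the arm holds its last target. There are 200 camera calls.

## Task

Two identical small instrument cases stand on the bench, and only one has the inspection stamp (a ring with a cross in it) on its underside. Without gripping or lifting anything, tip each case over backwards, away from you, so that it lies on its back and shows its underside; once both lie there, push the stamped one, still on its back, forward until all of it is past the white dispatch line, and leave the other on this side, not wholly over the line. Do not disturb the other things on the bench.

Things in the scene. Friction and masses are not known exactly. Their poses are not given: they have to be found in the camera images.
- stamped_case: the stamped case: grey metal box 56 deep (its x) x 90 wide (y) x 78 mm tall incl. four 4 mm rubber feet, 0.3-0.5 kg. Origin: centre of its footprint, at the feet's ends; z up while standing; x points from the front panel (display, toward the robot) to the flat back. Base-heavy: topples by itself beyond about 55 degrees. Pushed near its top it tips, pushed low it slides
- plain_case: the other case: same outside, size, weight, origin and axes as stamped_case, but a bare underside; the two swap places from run to run
- stamped_case_mid (a point): centre of the stamped case's grey body (41 mm above its foot plane)
- plain_case_mid (a point): centre of the plain case's grey body, likewise
- stamped_case_foot_l (a point): middle of the left (its +y) bottom edge of the stamped case, in the plane of the underside plate (4 mm above the feet's ends), 45 mm from the middle
- stamped_case_foot_r (a point): the same on its right (-y) bottom edge
- plain_case_under (a point): centre of the plain case's underside plate
- line: the dispatch line: flat white tape strip, 14 mm wide (its x) and 480 mm long (its y), stuck to the bench across the robot's forward direction, behind the cases; origin at its centre; its x points to the far, dispatch side
- battery: loose 9 V block battery, 50 x 27 x 18 mm, lying between the cases, not to be moved; origin at the centre of its underside
- brush: loose thin flux brush, 140 x 11 x 6 mm, on the right, pointing forward, not to be moved; origin mid-length, its long axis is its y
- wick: loose yellow flat reel of wick, 50 x 48 x 9 mm, on the right, not to be moved
- tape: loose orange roll of tape, 66 mm across, 15 mm high, on the right, not to be moved
- spare_board: loose green circuit board, 48 x 62 x 10 mm, on the right, not to be moved
- cutters: loose pair of cutters with black handles, 130 x 51 x 13 mm, lying to the right of the cases, pointing forward, not to be moved
- stamped_case_under (a point): the stamp: dark ring 41 mm across with a cross in it, in the middle of the underside plate; hidden while the case stands. With the case on its back (its x pointing down) the underside faces the robot and the front panel is on top, 56 mm above the bench
Things that resemble listed ones, but are neither listed nor needed, are in the scene too. Leave any green look-alike of the stamped_case alone.

How it is judged:
On the way, in this order (a step that is already met when the one before it is completed fails the run):
1. both cases lie on their backs at rest, neither wholly past the line (angle between each of stamped_case, plain_case's own x axis and vertical above 2.97 rad and linear speed of each of stamped_case, plain_case below 0.03 m/s), for 0.2 s.
2. the stamped case has been pushed wholly past the line, lying on its back (angle between stamped_case's own x axis and vertical above 2.97 rad and x of each of stamped_case_foot_l, stamped_case_foot_r in the frame of line above 0 m), for 0.2 s.
At the end, for the whole second after the job is handed in: Both cases lie at rest on their backs (within 10 degrees); both ends of the stamped case's bottom edge are beyond the middle of the white line, and the middle of the plain case's underside is still at least 7 mm on the robot's side of the middle of the line (all of step 2 and angle between plain_case's own x axis and vertical above 2.97 rad and x of plain_case_under in the frame of line below -0.007 m and linear speed of each of stamped_case, plain_case below 0.02 m/s); the robot touches nothing.
It fails at once if a case is lifted off the bench (its centre rises above 80 mm; tipping alone takes it to about 50 mm) (height (world z) of any of stamped_case_mid, plain_case_mid above 0.08 m).
It fails at once if a bystander is moved more than 25 mm (distance of any of battery, brush, wick, tape, spare_board, cutters from where it was at the start of the episode above 0.025 m).
It fails at once if the plain case is pushed wholly past the line (x of plain_case_under in the frame of line above 0.01 m).
It also fails if it takes over 56 s, if anything falls off the work surface, if the arm or the gripper's body presses on something with over 40 N, if the wrist force passes 120 N, or if a joint passes its speed limit or range.

## Working session

There is one attempt and no reset: what is moved stays moved. The work goes in short steps, Python scripts to look and compute and a tool call to move; the robot and the scene stay as the last step left them, time stands still between calls to the robot, and variables do not carry over. Pictures are saved under pics/ and viewed, at most 10 in all, crops included, and the job is handed in when it is done.

Besides the shell and the picture viewer there is one more tool, called after "Emit:" by a JSON object that holds its "op" and its "data", one argument or row to a line. play_rows: Moves the arm, as the interface text tells. Its arguments: {"type":"object","properties":{"motion":{"type":"array","items":{"type":"array","items":{"type":"number"}}},"squeeze":{"type":"number"}},"required":["motion"]}

```bash
mkdir -p pics; cat > h.py <<'E'
import numpy as np,cv2
from workcell import bot
def K(m):
    f=200/np.tan(np.radians(m['fov_y'])/2)
    return np.array([[f,0,m['cx']],[0,f,m['cy']],[0,0,1.]]),np.array(m['D'],float)
def ray(m,uv,z=0.):
    k,D=K(m);p=cv2.undistortPoints(np.array(uv,float).reshape(-1,1,2),k,D).reshape(-1,2)
    R=np.array(m['R']);t=np.array(m['t']);c=-R.T@t
    d=np.c_[p,np.ones(len(p))]@R
    return c+d*((z-c[2])/d[:,2])[:,None]
E
python3 - <<'E'
from h import *
s=bot.state();print({k:np.round(v,3) for k,v in s.items()})
for n in ("scene","top"):
    m=bot.camera_model(n);print(n,m['fov_y'],np.round(-np.array(m['R']).T@np.array(m['t']),3))
    cv2.imwrite(f'pics/{n}0.png',bot.read_camera(n))
E
```

```text
{'t': np.float64(0.0), 'q': array([-1.342,  0.334,  0.04 ,  1.466, -0.013,  1.343, -0.059]), 'qvel': array([ 0.001,  0.002,  0.   ,  0.002,  0.001, -0.   , -0.001]), 'joint_torque': array([-1.0000e-03, -6.5857e+01,  1.3650e+00, -4.0556e+01,  1.7000e-02,
        1.3000e-02, -0.0000e+00]), 'position': array([0.209, 0.615, 0.404]), 'eef_rot': array([ 0.163,  0.987, -0.001, -0.   ]), 'force': array([-0.177,  0.863,  0.656]), 'torque': array([-0.016,  0.033,  0.006]), 'finger_force': np.float64(0.0), 'finger_gap': np.float64(0.085)}
scene 52.49245867675511 [-0.183 -0.645  0.886]
top 55.53842744260946 [0.248 0.042 1.136]
```

View pics/scene0.png

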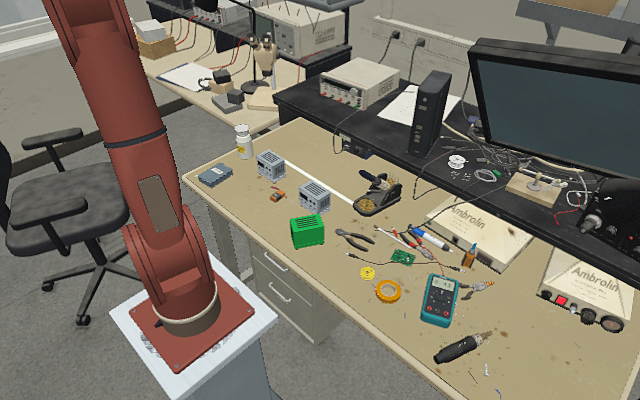

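View pics/top0.png

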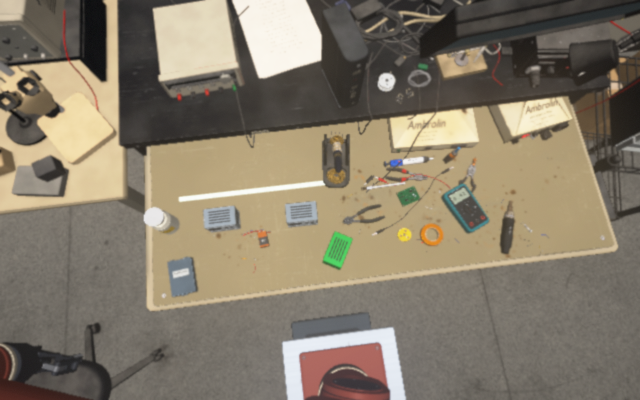

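The top view shows grey cases at about (220,217) and (300,213), with the line from (180,199) to (325,184). The battery is at (263,239), the cutters at (365,214), the green look-alike at (338,250), and the brush is not identified yet. The grey flat box at (182,276) is too low and dark to be a case. I'll confirm this in an enlarged crop.

```bash
python3 - <<'E'
from h import *
im=cv2.imread('pics/top0.png');m=bot.camera_model('top')
c=im[170:270,150:350]
a=cv2.resize(c,None,fx=4,fy=4,interpolation=cv2.INTER_CUBIC)
im2=cv2.imread('pics/scene0.png')[140:250,240:400]
b=cv2.resize(im2,(800,550))[:, :]
b=cv2.resize(im2,None,fx=1.8,fy=1.8,interpolation=cv2.INTER_CUBIC)
cv2.imwrite('pics/crop0.png',cv2.copyMakeBorder(np.vstack([a,cv2.copyMakeBorder(b,0,0,0,800-b.shape[1],0)]),0,0,0,0,0))
hsv=cv2.cvtColor(im,cv2.COLOR_BGR2HSV)
for n,mask in (("grey",cv2.inRange(hsv,(90,15,90),(125,120,255))),("white",cv2.inRange(im,(195,205,205),(255,255,255))),("org",cv2.inRange(hsv,(3,150,120),(14,255,255))),("green",cv2.inRange(hsv,(50,150,80),(75,255,255)))):
    cs,_=cv2.findContours(mask,cv2.RETR_EXTERNAL,cv2.CHAIN_APPROX_NONE)
    for k in cs:
        x,y,w,h=cv2.boundingRect(k)
        if cv2.contourArea(k)<40 or not(140<y<300 and 140<x<470): continue
        r=cv2.minAreaRect(k);bx=cv2.boxPoints(r)
        z={"grey":.078,"white":0,"org":.018,"green":.078}[n]
        print(n,(x,y,w,h),np.round(ray(m,bx,z)[:,:2],3).tolist())
E
```

```text
grey (169, 258, 27, 38) [[0.407, 0.44], [0.407, 0.375], [0.31, 0.367], [0.31, 0.43]]
grey (204, 207, 31, 20) [[0.537, 0.336], [0.537, 0.25], [0.486, 0.247], [0.487, 0.332]]
grey (286, 202, 31, 20) [[0.523, 0.101], [0.521, 0.017], [0.471, 0.018], [0.473, 0.102]]
grey (445, 184, 43, 47) [[0.494, -0.354], [0.523, -0.415], [0.403, -0.46], [0.375, -0.4]]
white (174, 269, 14, 8) [[0.382, 0.455], [0.387, 0.414], [0.372, 0.411], [0.367, 0.451]]
white (144, 207, 23, 20) [[0.561, 0.548], [0.599, 0.507], [0.545, 0.463], [0.509, 0.504]]
white (179, 181, 146, 21) [[0.611, 0.43], [0.607, -0.022], [0.592, -0.022], [0.595, 0.429]]
white (403, 157, 20, 7) [[0.645, -0.279], [0.645, -0.342], [0.628, -0.34], [0.628, -0.278]]
green (324, 233, 27, 34) [[0.352, 0.013], [0.426, -0.028], [0.402, -0.071], [0.329, -0.029]]
```

View pics/crop0.png

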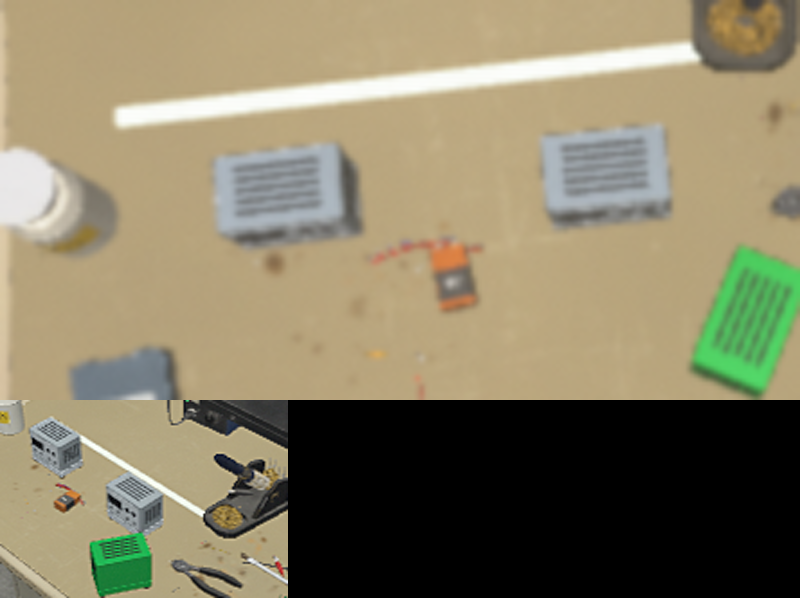

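There are two grey cases with vents and front displays: A at top-view pixel (220,217), B at (300,213). Both fit. The green one at (338,250) is the decoy. A's front is at x≈0.482, y≈0.292, and B's is at x≈0.467, y≈0.060. The line's middle is at x≈0.602. I'll tip A first.

Emit:
{"op": "play_rows", "data": {
  "motion": [
    [0,0,0,0,0,-0.164,0],
    [0,0,0,0,0,-0.164,0],
    [-3.5,-5,0,0,0,0,0],
    [-3.5,-5,0,0,0,0,0],
    [-3.5,-5,0,0,0,0,0]
  ]
}}

```text
t: 0.72
position: [0.3152, 0.4636, 0.4043]
eef_rot: [-0.0, 1.0, -0.0, -0.0]
force: [1.4, -0.2, 0.3]
finger_gap: -0.0003
finger_force: 0.0
```

Emit:
{"op": "play_rows", "data": {
  "motion": [
    [-3.5,-5,0,0,0,0,0],
    [-3.5,-5,0,0,0,0,0],
    [-3.5,-5,0,0,0,0,0],
    [0,0,0,0,0,0,0],
    [0,0,0,0,0,0,0]
  ]
}}

```text
t: 1.35
position: [0.419, 0.3156, 0.4045]
eef_rot: [0.0, 1.0, 0.0, -0.0]
force: [1.0, 0.0, 0.1]
finger_gap: 0.0
finger_force: 0.0
```

```bash
python3 - <<'E'
from h import *
from scipy.spatial.transform import Rotation as Ro
s=bot.state();print(s['t'],s['position'],np.round(Ro.from_quat(s['eef_rot']).as_matrix(),3),s['force'],s['finger_gap'])
E
```

```text
1.35 [0.41904471 0.31564245 0.40452756] [[-1.     0.    -0.001]
 [ 0.     1.     0.   ]
 [ 0.001  0.    -1.   ]] [0.96860485 0.0457766  0.1480537 ] 1.1842546060504432e-05
```

Emit:
{"op": "play_rows", "data": {
  "motion": [
    [-1.2,-1.2,4,0,0,0,0],
    [-1.2,-1.3,4,0,0,0,0],
    [0,0,4,0,0,0,0],
    [0,0,4.4,0,0,0,0],
    [0,0,0,0,0,0,0]
  ]
}}

```text
t: 1.98
position: [0.4413, 0.291, 0.2378]
eef_rot: [-0.001, 1.0, -0.002, -0.003]
force: [-0.3, -0.7, 0.5]
finger_gap: -0.0001
finger_force: 0.0
```

Emit:
{"op": "play_rows", "data": {
  "motion": [
    [-1,0,0,0,0,0,0],
    [-1,0,0,0,0,0,0],
    [-1,0,0,0,0,0,0],
    [-1,0,0,0,0,0,0],
    [-1,0,0,0,0,0,0]
  ]
}}

```text
t: 2.6
position: [0.4938, 0.2907, 0.2411]
eef_rot: [-0.0, 1.0, 0.0, -0.0]
force: [-5.0, -0.1, 6.1]
finger_gap: -0.0002
finger_force: 3.1
```

```bash
python3 - <<'E'
from h import *
cv2.imwrite('pics/a.png',cv2.resize(bot.read_camera('scene')[130:250,210:370],None,fx=4,fy=4,interpolation=cv2.INTER_CUBIC))
s=bot.state();print(s['position'],s['force'])
E
```

```text
[0.49499998 0.29041854 0.24119482] [-1.17002867  0.89192189  3.09793955]
```

View pics/a.png

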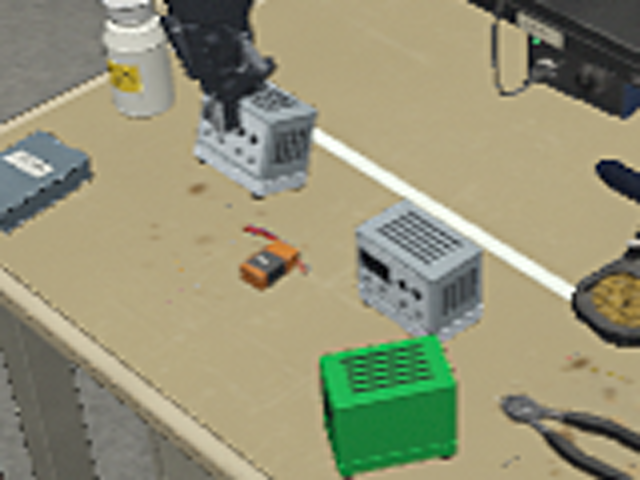

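The finger is on A's front near the top at about (235,115), and A is tilting backwards. I'll keep pushing.

Emit:
{"op": "play_rows", "data": {
  "motion": [
    [-1,0,0,0,0,0,0],
    [-1,0,0,0,0,0,0],
    [-1,0,0,0,0,0,0],
    [-1,0,0,0,0,0,0],
    [-1,0,-0.2,0,0,0,0]
  ]
}}

```text
t: 3.28
position: [0.5444, 0.2903, 0.2433]
eef_rot: [0.0, 1.0, 0.0, 0.001]
force: [-0.2, -0.1, 0.2]
finger_gap: 0.0
finger_force: 0.0
```

Emit:
{"op": "play_rows", "data": {
  "motion": [
    [-0.8,0,-0.2,0,0,0,0],
    [-0.8,0,-0.2,0,0,0,0],
    [0,0,0,0,0,0,0],
    [0,0,0,0,0,0,0],
    [0,0,0,0,0,0,0]
  ]
}}

```text
t: 3.9
position: [0.559, 0.2905, 0.2466]
eef_rot: [-0.0, 1.0, -0.0, -0.0]
force: [0.2, -0.4, -0.2]
finger_gap: -0.0002
finger_force: 0.0
```

```bash
python3 - <<'E'
from h import *
cv2.imwrite('pics/b.png',cv2.resize(bot.read_camera('scene')[130:250,210:370],None,fx=4,fy=4,interpolation=cv2.INTER_CUBIC))
s=bot.state();print(s['position'],s['force'])
E
```

```text
[0.5590794  0.29050891 0.24666901] [ 0.25090487  0.66308462 -0.01961213]
```

View pics/b.png

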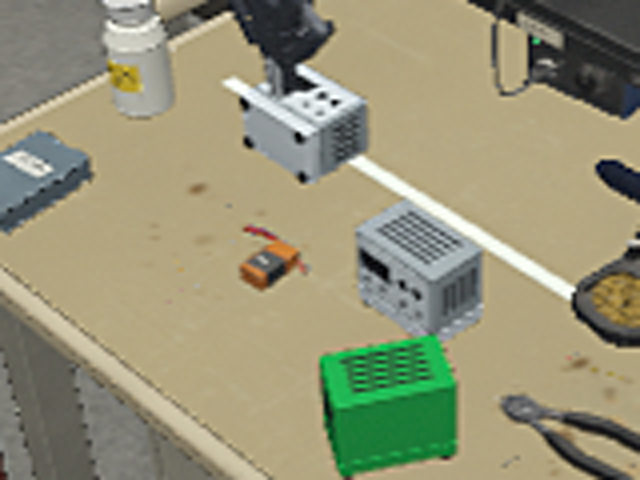

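A lies on its back and its underside at (275,140) is bare, with only the feet showing, so B should be the stamped one. I'll tip B next.

Emit:
{"op": "play_rows", "data": {
  "motion": [
    [0,0,-5,0,0,0,0],
    [3.2,-5,0,0,0,0,0],
    [3.2,-5,0,0,0,0,0],
    [3.2,-5,0,0,0,0,0],
    [3.2,-5,0,0,0,0,0]
  ]
}}

```text
t: 4.58
position: [0.4301, 0.0889, 0.2968]
eef_rot: [-0.0, 1.0, 0.0, 0.0]
force: [1.2, -1.6, 0.9]
finger_gap: -0.0001
finger_force: 0.0
```

Emit:
{"op": "play_rows", "data": {
  "motion": [
    [0,-3,0,0,0,0,0],
    [0,0,2.7,0,0,0,0],
    [0,0,2.7,0,0,0,0],
    [0,0,0,0,0,0,0],
    [0,0,0,0,0,0,0]
  ]
}}

```text
t: 5.2
position: [0.4317, 0.0605, 0.2436]
eef_rot: [-0.0, 1.0, 0.0, 0.0]
force: [0.1, 0.1, 0.8]
finger_gap: -0.0001
finger_force: 0.0
```

Emit:
{"op": "play_rows", "data": {
  "motion": [
    [-1,0,0.3,0,0,0,0],
    [-1,0,0,0,0,0,0],
    [-1,0,0,0,0,0,0],
    [-1,0,0,0,0,0,0],
    [-1,0,0,0,0,0,0]
  ]
}}

```text
t: 5.82
position: [0.4819, 0.0604, 0.2398]
eef_rot: [-0.0, 1.0, -0.0, -0.001]
force: [-5.7, -0.1, 8.0]
finger_gap: 0.0004
finger_force: 3.9
```

Emit:
{"op": "play_rows", "data": {
  "motion": [
    [-1,0,0,0,0,0,0],
    [-1,0,0,0,0,0,0],
    [-1,0,0,0,0,0,0],
    [-1,0,0,0,0,0,0],
    [-1,0,-0.2,0,0,0,0]
  ]
}}

```text
t: 6.45
position: [0.5326, 0.0603, 0.2422]
eef_rot: [-0.0, 1.0, 0.0, 0.001]
force: [0.2, 0.2, 0.4]
finger_gap: 0.0006
finger_force: 0.0
```

Emit:
{"op": "play_rows", "data": {
  "motion": [
    [-0.8,0,-0.2,0,0,0,0],
    [-0.8,0,-0.2,0,0,0,0],
    [0,0,0,0,0,0,0],
    [0,0,-5,0,0,0,0],
    [0,0,0,0,0,0,0]
  ]
}}

```text
t: 7.08
position: [0.5484, 0.0604, 0.299]
eef_rot: [0.0, 1.0, 0.001, 0.003]
force: [0.8, 0.2, -0.2]
finger_gap: 0.0
finger_force: 0.0
```

```bash
python3 - <<'E'
from h import *
m=bot.camera_model('scene');i=bot.read_camera('scene');t=bot.read_camera('top');cv2.imwrite('pics/s1.png',i);cv2.imwrite('pics/t1.png',t)
a=cv2.resize(i[140:230,240:380],(560,360),interpolation=cv2.INTER_CUBIC)
b=cv2.resize(t[165:235,190:330],(480,240),interpolation=cv2.INTER_CUBIC)
cv2.imwrite('pics/c.png',np.vstack([a,cv2.copyMakeBorder(b,0,0,0,80,0)]))
s=bot.state();print(s['position'],s['force'])
E
```

```text
[0.54720268 0.06049147 0.29594486] [-0.48761141  0.31778589 -0.60733403]
```

View pics/c.png

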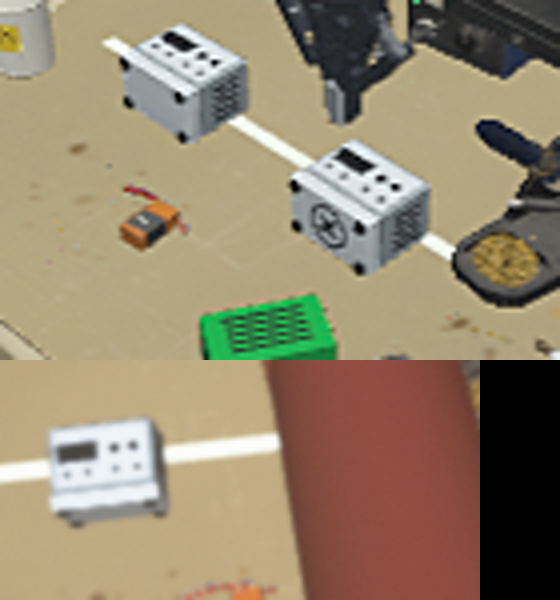

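Both cases lie on their backs. B shows the ring and cross at crop pixel (330,227), so B is stamped and A is bare. Next I'll locate B's near edge and the solder stand's corner.

```bash
python3 - <<'E'
from h import *
m=bot.camera_model('scene')
p=np.array([[296,224],[362,272],[125,105],[188,140],[455,265],[470,290],[495,300]],float)/4+[240,140]
print(np.round(ray(m,p,0.003),3))
p=np.array([[293,172],[362,218]],float)/4+[240,140]
print(np.round(ray(m,p,0.056),3))
t=bot.camera_model('top')
print('stand,shelf',np.round(ray(t,[[323,187],[323,160],[323,140],[250,146]],0.0),3))
E
```

```text
[[ 0.532  0.098  0.003]
 [ 0.527  0.018  0.003]
 [ 0.541  0.33   0.003]
 [ 0.546  0.249  0.003]
 [ 0.585 -0.031  0.003]
 [ 0.571 -0.059  0.003]
 [ 0.576 -0.081  0.003]]
[[0.533 0.102 0.056]
 [0.53  0.021 0.056]]
stand,shelf [[ 0.585 -0.017  0.   ]
 [ 0.673 -0.029  0.   ]
 [ 0.741 -0.038  0.   ]
 [ 0.75   0.197  0.   ]]
```

Emit:
{"op": "play_rows", "data": {
  "motion": [
    [5.5,0,0,0,0,0,0.4],
    [0,0,3.5,0,0,0,0.4],
    [0,0,3.5,0,0,0,0.4],
    [0,0,3,0,0,0,0.4],
    [0,0,0,0,0,0,0.4]
  ]
}}

```text
t: 7.8
position: [0.4907, 0.0601, 0.1932]
eef_rot: [-0.0, 1.0, -0.001, -0.003]
force: [-0.5, -0.7, 0.3]
finger_gap: 0.0342
finger_force: 0.0
```

Emit:
{"op": "play_rows", "data": {
  "motion": [
    [-0.8,0,0,0,0,0,0.4],
    [-0.8,0,0,0,0,0,0.4],
    [-0.8,0,0,0,0,0,0.4],
    [-0.8,0,0,0,0,0,0.4],
    [-0.8,0,0,0,0,0,0.4]
  ]
}}

```text
t: 8.43
position: [0.5319, 0.0604, 0.1956]
eef_rot: [-0.0, 1.0, 0.0, -0.002]
force: [-8.2, -0.5, 7.2]
finger_gap: 0.0346
finger_force: 4.1
```

Emit:
{"op": "play_rows", "data": {
  "motion": [
    [-0.8,0,0,0,0,0,0.4],
    [-0.8,0,0,0,0,0,0.4],
    [-0.8,0,0,0,0,0,0.4],
    [-0.8,0,0,0,0,0,0.4],
    [-0.8,0,0,0,0,0,0.4]
  ]
}}

```text
t: 9.05
position: [0.5719, 0.0605, 0.1957]
eef_rot: [-0.0, 1.0, 0.0, -0.002]
force: [-9.0, -0.0, 7.8]
finger_gap: 0.0343
finger_force: 4.3
```

Emit:
{"op": "play_rows", "data": {
  "motion": [
    [-0.8,0,0,0,0,0,0.4],
    [-0.8,0,0,0,0,0,0.4],
    [-0.8,0,0,0,0,0,0.4],
    [-0.8,0,0,0,0,0,0.4],
    [-0.6,0,0,0,0,0,0.4]
  ]
}}

```text
t: 9.68
position: [0.61, 0.0604, 0.1957]
eef_rot: [-0.0, 1.0, 0.0, -0.002]
force: [-9.1, 0.1, 8.0]
finger_gap: 0.0342
finger_force: 4.5
```

Emit:
{"op": "play_rows", "data": {
  "motion": [
    [0,0,0,0,0,0,0.4],
    [3,0,0,0,0,0,0.4],
    [5,0,-1,0,0,0,0.4],
    [2,0,-5,0,0,0,0.4],
    [2,0,-5,0,0,0,0.4]
  ]
}}

```text
t: 10.3
position: [0.4896, 0.0604, 0.3069]
eef_rot: [-0.0, 1.0, -0.0, 0.0]
force: [1.3, 1.0, 1.2]
finger_gap: 0.0341
finger_force: 0.0
```

```bash
python3 - <<'E'
from h import *
i=bot.read_camera('scene');t=bot.read_camera('top')
a=cv2.resize(i[140:230,240:380],(560,360),interpolation=cv2.INTER_CUBIC)
b=cv2.resize(t[165:235,190:330],(480,240),interpolation=cv2.INTER_CUBIC)
cv2.imwrite('pics/d.png',np.vstack([a,cv2.copyMakeBorder(b,0,0,0,80,0)]))
s=bot.state();print(s['position'],s['force'])
E
```

```text
[0.49086288 0.06028526 0.31105143] [ 0.15299416  0.05894646 -0.43609424]
```

View pics/d.png

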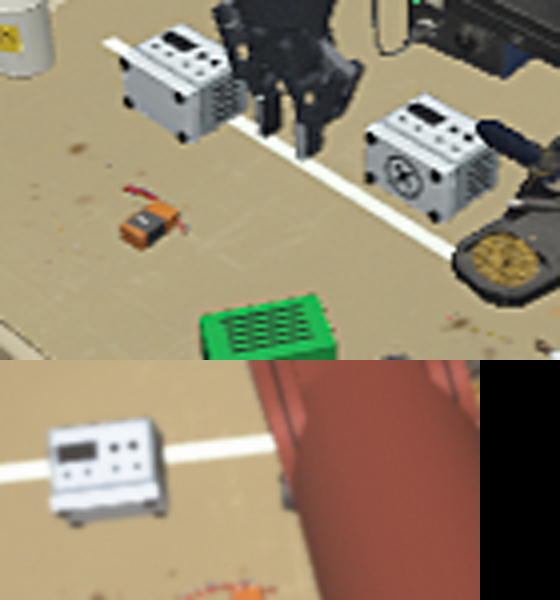

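The stamped case, with its stamp at (403,175), lies on its back beyond the line. Its near edge runs from (370,172) to (435,222), and the plain case hasn't moved. I'll check that edge numerically and hand in.

```bash
python3 - <<'E'
from h import *
m=bot.camera_model('scene')
p=ray(m,np.array([[368,172],[436,222],[300,155],[440,246]],float)/4+[240,140],0.003);print(np.round(p,3))
if min(p[0,0],p[1,0])>.608: print(bot.sign_off())
E
```

```text
[[ 0.624  0.103  0.003]
 [ 0.615  0.016  0.003]
 [ 0.6    0.162  0.003]
 [ 0.595 -0.007  0.003]]
the job is handed in; nothing more can be done
None
```

Both cases lie on their backs: the stamped one (right) is wholly past the dispatch line, its near edge about 13–22 mm beyond the line's middle, and the plain one is still on this side; nothing else was seen to move, and the job is handed in.

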